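# Put the hand tools back into their foam inlays

### The job

Put the four loose hand tools back into the drawer tray: lay each one fully down in the foam cut-out made for it, the longer and the shorter spanner each in the one of its own size, pliers and screwdriver with their handles in the wide end. Set the tools down rather than dropping them, and leave the open tin of screws standing where it is.

Things in the scene. Friction and masses are not known exactly. Their poses are not given: they have to be found in the camera images.
- large_spanner: The longer of two bright steel double open-ended spanners, 45 x 199 x 8 mm, about 0.12 kg, loose, lying flat on the bench. Origin: middle of its underside; y along its length, z up. The flat shank is 18 mm wide (x from -9 to 9 mm) for y from -55 to 60 mm; balance point within 5 mm of the origin.
- small_spanner: The shorter of the two bright steel double open-ended spanners, 35 x 164 x 8 mm, about 0.12 kg, loose, lying flat. Origin: middle of its underside; y along its length, z up. The flat shank is 14 mm wide (x from -7 to 7 mm) for y from -48 to 52 mm; balance point within 5 mm of the origin.
- pliers: Combination pliers with blue dipped grips, 60 x 163 x 15 mm, about 0.19 kg, loose, lying flat. Origin: middle of its underside; y along its length with the grips at +y and the jaws at -y, z up. The two grips splay: 44 mm over their outsides at y = 0, 52 mm at y = 25 mm, 60 mm at the ends; they do not move. Balance point y = 29 mm; gripped at y = -10 to 15 mm the fingers fit the finger channel.
- screwdriver: Black-handled screwdriver, 33 x 171 x 44 mm, about 0.09 kg, loose, lying level on its handle (at +y, y from -10 to 85 mm, 31 mm high, 32 mm wide; front bulge 29 mm wide at y = 0, waist 23 mm at y = 17), the 7 mm blade at -y held 15 mm up. Origin: mid-underside; y along it, but dipping 9 degrees to the butt. Balance point y = 35 mm; gripped at y = 0 to 10 mm the fingers fit the channel.
- large_inlay: Fixed black foam inlay, 84 (x) x 236 (y) x 30 mm, origin mid-underside, z up, amber cut-out along y centred on the origin. Dumb-bell 214 mm long for the longer spanner: heads 58 mm, shank 32 mm wide, both ends alike (either way round). Seated, the tool's origin is over the inlay's origin, its y along the inlay's y, its underside 22 mm above it (cut 8 mm deep).
- small_inlay: Fixed black foam inlay, 84 (x) x 236 (y) x 30 mm, origin mid-underside, z up, amber cut-out along y centred on the origin. Dumb-bell 178 mm long for the shorter spanner: heads 48 mm, shank 28 mm wide, both ends alike (either way round). Seated, the tool's origin is over the inlay's origin, its y along the inlay's y, its underside 22 mm above it (cut 8 mm deep).
- pliers_inlay: Fixed black foam inlay, 84 (x) x 236 (y) x 30 mm, origin mid-underside, z up, amber cut-out along y centred on the origin. For the pliers, 178 mm long: at +y a bay for the grips, 62 to 73 mm wide, at -y a 32 mm slot for the jaws. Seated, the tool's origin is over the inlay's origin, its y along the inlay's y, its underside 18 mm above it (cut 12 mm deep), grips to +y.
- driver_inlay: Fixed black foam inlay, 84 (x) x 236 (y) x 30 mm, origin mid-underside, z up, amber cut-out along y centred on the origin. For the screwdriver, 181 mm long: at +y a 47 mm bay for the handle, at -y a 25 mm slot for the blade. Seated, the tool's origin is over the inlay's origin, its y along the inlay's y, its underside 8 mm above it (cut 22 mm deep, the channel too), handle to +y.
- tray: Fixed blue drawer tray, 345 (x) x 245 mm (y), rim 37 mm above the bench; origin mid-underside, z up. Carries the four inlays 2 mm up, side by side at x = -126, -42, 42, 126 mm, in any order, axes parallel to its own. A finger channel, y from -26 to 26 mm, floor at most 16 mm above the bench, runs across all four, so fingers may reach down beside the middle of each seated tool.
- screw_tin: Open grey tin of wood screws, 69 mm across, 55 mm high, loose, a bystander behind the work. Origin: middle of its underside; z up. Leave it standing where it is.
Not all that is in view belongs to the job. Of the things that look like the pliers, take the one that is farthest to the robot's right at the start.

How it is judged (in metres and radians):
At the end, for the whole second after the job is handed in: Each tool lies released and at rest in its own cut-out: origin within 12 mm of the inlay's in plan, at most 3 mm above the cut-out's floor, y axis within 0.15 rad of the inlay's (the screwdriver, which dips and may roll a little: 15 mm, 8 mm, 0.25 rad) (horizontal distance between large_spanner and large_inlay below 0.012 m and z of large_spanner in the frame of large_inlay below 0.025 m and angle between the y axis of large_spanner and the y axis of large_inlay, either way round below 0.15 rad and linear speed of each of large_spanner, small_spanner, pliers, screwdriver below 0.02 m/s and horizontal distance between small_spanner and small_inlay below 0.012 m and z of small_spanner in the frame of small_inlay below 0.025 m and angle between the y axis of small_spanner and the y axis of small_inlay, either way round below 0.15 rad and horizontal distance between pliers and pliers_inlay below 0.012 m and z of pliers in the frame of pliers_inlay below 0.021 m and angle between the y axis of pliers and the y axis of pliers_inlay, either way round below 0.15 rad and horizontal distance between screwdriver and driver_inlay below 0.015 m and z of screwdriver in the frame of driver_inlay below 0.016 m and angle between the y axis of screwdriver and the y axis of driver_inlay, either way round below 0.25 rad); the robot touches nothing.
It fails at once if a tool is dropped or thrown (faster than 1 m/s out of the fingers) ((contact force between the fingers and large_spanner below 0.05 N and linear speed of large_spanner above 1 m/s) or (contact force between the fingers and small_spanner below 0.05 N and linear speed of small_spanner above 1 m/s) or (contact force between the fingers and pliers below 0.05 N and linear speed of pliers above 1 m/s) or (contact force between the fingers and screwdriver below 0.05 N and linear speed of screwdriver above 1 m/s)).
It fails at once if the open tin of screws is tipped by more than 0.35 rad or pushed more than 40 mm (angle between screw_tin's own z axis and vertical above 0.35 rad or distance of screw_tin from where it was at the start of the episode above 0.04 m).
It also fails if it takes over 112 s, if anything falls off the work surface, if the arm or the gripper's body presses on something with over 40 N, if the wrist force passes 120 N, or if a joint passes its speed limit or range.

### The arm

A 6-joint arm with a two-finger parallel gripper is mounted at the origin on the work surface; the furniture and walls round the work are solid. World frame = base frame: x ahead of the robot, y to its left, z up, the work surface at z = 0. Lengths are in mm, angles in rad, forces in N, time in s.
With the tool pointing down it reaches from about 350 to 975 mm from the base axis. Payload 7.1 kg.
Tool frame: the origin (TCP) lies midway between the tips of the shut fingers; the grasp point (between the pads) lies 19 mm behind it (ctrl.grasp_offset is the distance from the TCP to the grasp point, in mm); z points along the fingers, y is the line along which they close (so a half turn about z gives the same grasp; the last joint's range is limited). The gripper opens to 88 mm and grips with 3 to 60 N. Pads are 20 mm wide; open, the fingers measure 115 mm over their backs; the gripper's body (75 mm by 178 mm) begins 61 mm behind the grasp point.
Start: joints at [1.21, 0.423, 1.63, -0, 1.089, -0.019], TCP at [209.458, 588.84, 222.675] pointing down, gripper open.
Joint ranges: [-3, 3], [-0.9, 2.11], [0.09, 2.58], [-1.31, 4.45], [0.11, 2.69], [-2.54, 2.54]. Speed limits (rad/s): [2.39, 2.39, 3.01, 3.14, 3.14, 3.14].

### API

Orientations are given as a rotation vector (axis times angle).
In Python, from workcell import ctrl gives the robot as it stands. The module is installed in compiled form; this text tells all that it offers.
- The arm moves only by the tool servo_tool, never from a script. Its argument "rows" is a list of rows, each a list of 7 numbers: the turn, a rotation vector about the tool's x, y, z as a fraction of full scale, then the shift along the tool's x, y, z as a fraction of full scale, then the finger opening in mm, from 0 to 87.8. A call has 1 to 10 rows; each row is the pose to reach, as a shift and turn from the pose commanded when the call began, along the tool's axes at that moment; what a row does not reach only later rows make up. Full scale, the value 1, is 20 cm for a shift and 1.5 rad for a turn. A row lasts 1/8 s, in which the tool goes at most 62.5 mm and 10.7 degrees, less where a joint would pass 70% of its speed; a pose out of reach is approached as far as the arm can. A call with a number of a shift or a turn outside -1 to 1 is refused whole. A call with a gripper value outside its range is refused whole. The fingers move at their own pace and stop on an object; the grip force is fixed at half the most. Time passes only in rows, so rows that repeat a pose let the fingers close. It gives the time, the measured TCP pose, the force, the opening and the grip force at its end, in the units of the state.
- ctrl.get_obs(): the state, without advancing time (a new reading comes with each control period).
- ctrl.get_image(name): name is "side" or "top" or "wrist"; returns (picture, depth): 480x640x3 uint8, red, green, blue; 480x640 float32, mm along the optical axis (not along the pixel's ray), 0 where there is no reading.
- ctrl.camera_info(name): a dict with "intrinsics" (3x3 intrinsics, pixels), "R" (3x3) and "t" (3): a world point X has camera coordinates R X + t. Camera axes: x right, y down, z forward; pixel columns grow to the right and rows downward; lengths in mm; the calibration is good to about 2 mm. A picture is of the moment at which its call begins: read the wrist's pose just before it. camera_info takes no time and is no camera call; for the wrist camera it gives the pose at the moment of the call.
- ctrl.close_job(): hands the job in; it is judged then, once.
The state is a dict: "t": time; "qpos": joint angles; "qvel": joint speeds; "joint_torque": joint torques, N m; "ee_pos": TCP position; "orientation": TCP orientation; "ft_force": force on the tool from outside, world axes, zero at the start; "moment": the same for the moment, N m; "width": finger opening in mm; "grasp_force": force on a finger pad.
Only numpy, scipy, OpenCV 4.12 (cv2) and the standard library are available. Lean on these libraries where they do the work, as an engineer would, in place of code of your own. Each camera call takes 0.05 s, during which the arm holds its last target. There are 200 camera calls.

## Working session

There is one attempt and no reset: what is moved stays moved. The work goes in short steps, Python scripts to look and compute and a tool call to move; the robot and the scene stay as the last step left them, time stands still between calls to the robot, and variables do not carry over. Pictures are saved under pics/ and viewed, at most 14 in all, crops included, and the job is handed in when it is done.

Besides the shell and the picture viewer there is one more tool, called as a command line: name --pt "numbers of a row" for each row, then --argument value for the rest. servo_tool: Moves the arm, as the interface text tells. Its arguments: {"type":"object","properties":{"rows":{"type":"array","items":{"type":"array","items":{"type":"number"}}}},"required":["rows"]}

```bash
mkdir -p pics; ls; python3 - <<'E'
from workcell import ctrl
import cv2,numpy as np
o=ctrl.get_obs();print({k:np.round(v,3) for k,v in o.items()}, ctrl.grasp_offset)
for n in("top","side"):
    im,d=ctrl.get_image(n);cv2.imwrite(f"pics/{n}0.png",im[:,:,::-1]);np.save(f"pics/{n}0.npy",d)
    c=ctrl.camera_info(n);print(n,c["intrinsics"].round(1).tolist(),c["R"].round(3).tolist(),c["t"].round(1).tolist())
E
```

```text
pics
{'t': np.float64(0.0), 'qpos': array([ 1.21 ,  0.424,  1.631,  0.   ,  1.089, -0.019]), 'qvel': array([ 0.   , -0.001, -0.001, -0.001, -0.001,  0.   ]), 'joint_torque': array([ 2.0000e-03, -5.4462e+01, -2.7367e+01,  6.5000e-02,  2.3000e-02,
       -0.0000e+00]), 'ee_pos': array([209.256, 588.342, 221.925]), 'orientation': array([-5.340e-01, -3.096e+00,  2.000e-03]), 'ft_force': array([-0.716, -0.153,  0.417]), 'moment': array([ 0.013, -0.022, -0.025]), 'grasp_force': np.float64(0.0), 'width': np.float64(87.674)} 18.700000000000003
top [[504.7, 0.0, 316.3], [0.0, 504.7, 242.6], [0.0, 0.0, 1.0]] [[0.008, -1.0, -0.011], [-0.998, -0.008, -0.062], [0.062, 0.011, -0.998]] [-7.9, 473.8, 1199.6]
side [[536.3, 0.0, 325.6], [0.0, 536.3, 235.8], [0.0, 0.0, 1.0]] [[0.835, -0.55, -0.016], [-0.315, -0.454, -0.833], [0.451, 0.7, -0.553]] [-402.1, 195.3, 1075.4]
```

View pics/top0.png

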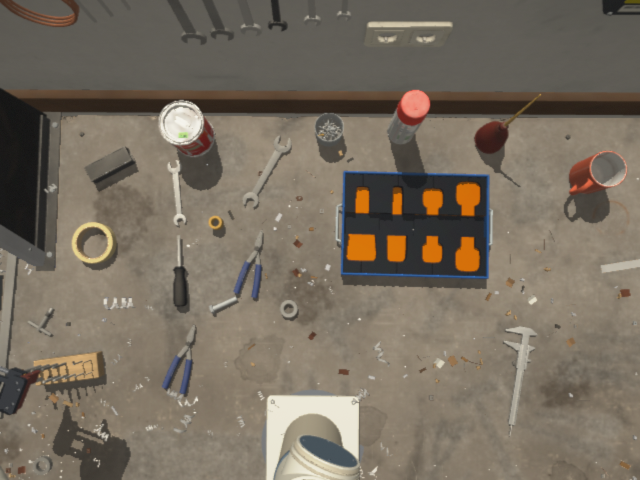

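View pics/side0.png

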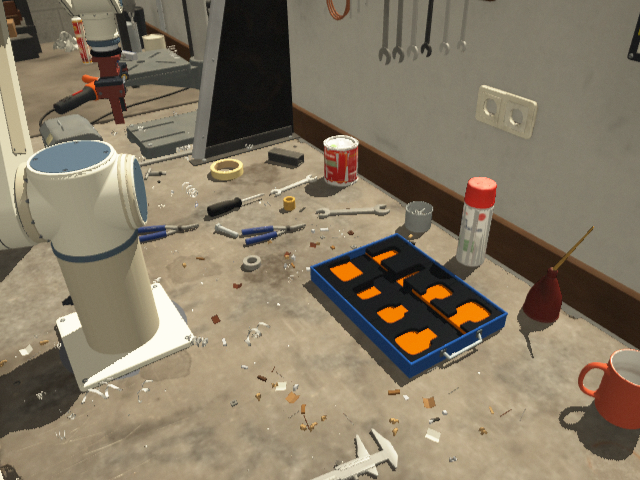

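The pictures show these things, with pixel positions from the top view:
- **Spanners:** the large one is at about (267,172) and the small one at (177,193).
- **Screwdriver:** at (180,272).
- **Pliers:** the pair farthest right is at (250,265). The pair at (180,362) is a decoy.
- **Tray:** centred at about (416,225). From left to right the inlays are pliers, driver, small and large, with the wide ends towards the robot.

I'll measure next.

```bash
cat > h.py <<'E'
import numpy as np,cv2
from workcell import ctrl
from scipy.spatial.transform import Rotation as Ro
def ray(c,px,z):
    "pixels (N,2) -> world points on plane z"
    px=np.asarray(px,float).reshape(-1,2);K,R,t=c["intrinsics"],np.array(c["R"]),np.array(c["t"])
    d=(np.linalg.inv(K)@np.c_[px,np.ones(len(px))].T).T@R
    o=-R.T@t
    return o+d*((z-o[2])/d[:,2])[:,None]
def cloud(c,d):
    K,R,t=c["intrinsics"],np.array(c["R"]),np.array(c["t"])
    v,u=np.mgrid[:d.shape[0],:d.shape[1]]
    p=np.stack([(u-K[0,2])/K[0,0]*d,(v-K[1,2])/K[1,1]*d,d],-1)
    return (p-t)@R
def rect(p):
    "min-area rect of plan points: centre, long dir angle, long, short"
    (c,(w,h),a)=cv2.minAreaRect((p[:,:2]).astype(np.float32))
    a=np.deg2rad(a)
    if w<h: a+=np.pi/2; w,h=h,w
    return np.round(c,1),round((a+np.pi/2)%np.pi-np.pi/2,3),round(w,1),round(h,1)
def go(p,yaw=None,say=""):
    """fractions to reach TCP p (mm), tool-y (closing line) at world angle yaw (mod pi) nearest."""
    o=ctrl.get_obs();R=Ro.from_rotvec(o["orientation"])
    s=R.inv().apply(np.array(p)-o["ee_pos"])/200
    turn=np.zeros(3)
    if yaw is not None:
        y=R.as_matrix()[:,1];cur=np.arctan2(y[1],y[0])
        for k in (0,):
            d=(yaw-cur+np.pi/2)%np.pi-np.pi/2
            # alternative d∓pi if joint6 leaves its range
            q6=o["qpos"][5]
            Yg=np.array([np.cos(cur+d),np.sin(cur+d),0.]);Zg=np.array([0,0,-1.])
            T=np.c_[np.cross(Yg,Zg),Yg,Zg]
            turn=(R.inv()*Ro.from_matrix(T)).as_rotvec()/1.5
            print("q6",round(q6,2),"dyaw",round(d,3))
    print(say,"turn",turn.round(3),"shift",s.round(4),"pos",o["ee_pos"].round(1),"w",round(float(o["width"]),1),"t",round(float(o["t"]),1))
E
python3 - <<'E'
from h import *
im=cv2.imread("pics/top0.png");d=np.load("pics/top0.npy");c=ctrl.camera_info("top")
P=cloud(c,d);z=P[...,2].copy()
v=(d>0)
u,w=np.meshgrid(np.arange(640),np.arange(480))
fl=v&(abs(z)<12)&(w>120)&(w<390)&(u>100)&(u<600)
A=np.c_[P[fl][:,:2],np.ones(fl.sum())];co=np.linalg.lstsq(A,z[fl],rcond=None)[0]
for _ in range(3):
    r=z[fl]-A@co;k=abs(r)<2*1.5;co=np.linalg.lstsq(A[k],z[fl][k],rcond=None)[0]
print("plane",co,"std",(z[fl]-A@co)[k].std())
z-=P[...,0]*co[0]+P[...,1]*co[1]+co[2]
m=((z>4)&v).astype(np.uint8)
n,L,st,ce=cv2.connectedComponentsWithStats(m)
for i in range(1,n):
    if st[i,4]<40 or not(100<ce[i][1]<400 and 100<ce[i][0]<520):continue
    q=L==i;print(ce[i].round(),st[i,4],rect(P[q]),"zmed/max",np.median(z[q]).round(1),z[q].max().round(1))
hsv=cv2.cvtColor(im,cv2.COLOR_BGR2HSV)
o=cv2.inRange(hsv,(5,150,120),(20,255,255));o[:160]=0;o[:,:345]=0;o[:,490:]=0;o[280:]=0
n,L,st,ce=cv2.connectedComponentsWithStats(o)
for i in range(1,n):
    if st[i,4]>40:q=L==i;zz=np.median(z[q]);ys,xs=np.nonzero(q);p=ray(c,np.c_[xs,ys],zz);print("amber",ce[i].round(),zz.round(1),rect(p),p[:,:2].min(0).round(),p[:,:2].max(0).round())
b=cv2.inRange(hsv,(100,120,50),(125,255,255));b[:160]=0;b[:,:335]=0;b[:,495:]=0;b[290:]=0
ys,xs=np.nonzero(b&((z>33)*255).astype(np.uint8));print("tray",rect(ray(c,np.c_[xs,ys],37)),len(xs))
E
```

```text
plane [ 5.81120072e-04  3.83668131e-04 -1.12476796e+00] std 1.5600407726085275
[267. 170.] 615 (array([649.1, 119.2]), np.float64(-0.517), 197.0, 45.3) zmed/max 7.8 15.6
[109. 164.] 951 (array([664.2, 508.4]), np.float64(-1.069), 121.6, 58.3) zmed/max 29.2 37.3
[177. 192.] 391 (array([593.6, 337.3]), np.float64(0.117), 157.8, 33.1) zmed/max 7.8 13.7
[415. 224.] 15517 (array([ 522. , -244.9]), np.float64(1.552), 389.4, 258.8) zmed/max 28.1 45.5
[216. 222.] 137 (array([520.5, 238.8]), np.float64(-1.245), 32.0, 31.2) zmed/max 26.0 33.2
[252. 269.] 616 (array([425.9, 153.5]), np.float64(-0.156), 161.9, 57.6) zmed/max 13.2 21.7
[180. 280.] 596 (array([404.6, 328.6]), np.float64(0.046), 176.7, 40.2) zmed/max 25.1 35.7
[297. 242.] 43 (array([476. ,  43.3]), np.float64(0.528), 27.3, 19.3) zmed/max 6.5 11.3
[107. 303.] 52 (array([324.4, 497.1]), np.float64(0.358), 32.1, 11.9) zmed/max 22.3 29.9
[124. 303.] 134 (array([327.2, 453.6]), np.float64(-1.484), 51.4, 28.8) zmed/max 21.4 31.2
[222. 304.] 161 (array([325.2, 220.1]), np.float64(-1.117), 73.8, 20.4) zmed/max 12.7 21.9
[289. 308.] 175 (ar
[... 665 characters left out ...]
.] 24.1 (array([ 572.8, -281.7]), np.float64(-0.005), 58.2, 45.4) [ 544. -304.] [ 602. -259.]
amber [397. 204.] 9.6 (array([ 571.9, -197.8]), np.float64(-0.002), 53.9, 21.8) [ 545. -209.] [ 599. -187.]
amber [361. 247.] 19.8 (array([ 463.9, -110.1]), np.float64(-1.563), 69.4, 62.3) [ 433. -145.] [495. -76.]
amber [396. 248.] 9.9 (array([ 462.6, -196.4]), np.float64(-0.0), 62.8, 43.4) [ 431. -218.] [ 494. -175.]
amber [432. 250.] 24.3 (array([ 460.2, -278.6]), np.float64(-0.005), 62.2, 45.1) [ 429. -301.] [ 491. -256.]
amber [467. 255.] 23.9 (array([ 449.1, -362.7]), np.float64(-0.009), 81.1, 56.8) [ 409. -391.] [ 490. -334.]
tray (array([ 518.4, -237.2]), np.float64(1.551), 344.6, 246.4) 898
```

The sizes all match: the spanners are 197×45 and 158×33 mm, the pliers 162×58 mm, and the amber floors sit at 24, 20 and 10 mm. The tray centre is at (518.4, -237.2). I'll start with the small spanner, hovering over it first.

```bash
python3 -c "
from h import *
go((594,337,160),1.688)"
```

```text
q6 -0.02 dyaw 0.459
 turn [-0.001 -0.    -0.306] shift [-2.2335 -0.5391  0.3105] pos [209.3 588.4 222. ] w 87.7 t 0.1
```

servo_tool --pt "0 0 0 -1 -0.27 0.15 87" --pt "0 0 0 -1 -0.27 0.15 87" --pt "0 0 0 -1 -0.27 0.15 87" --pt "0 0 0 -1 -0.27 0.15 87"

```text
t: 0.6
ee_pos: [381.7, 468.6, 191.8]
orientation: [-0.539, -3.094, 0.002]
ft_force: [0.3, 0.5, 0.1]
width: 87.0
grasp_force: 0.0
```

servo_tool --pt "0 0 0 -1 -0.27 0.16 87" --pt "0 0 0 -1 -0.27 0.16 87" --pt "0 0 0 -1 -0.27 0.16 87" --pt "0 0 0 -1 -0.27 0.16 87"

```text
t: 1.1
ee_pos: [551.9, 351.4, 159.9]
orientation: [-0.538, -3.095, 0.001]
ft_force: [-0.5, 0.3, -0.6]
width: 87.0
grasp_force: 0.0
```

servo_tool --pt "0 0 -0.306 -0.234 0 0 87" --pt "0 0 -0.306 -0.234 0 0 87" --pt "0 0 -0.306 -0.234 0 0 87" --pt "0 0 -0.306 -0.234 0 0 87" --pt "0 0 -0.306 -0.234 0 0 87"

```text
t: 1.72
ee_pos: [593.6, 338.1, 160.7]
orientation: [0.183, -3.136, -0.0]
ft_force: [1.1, -0.1, 0.2]
width: 86.6
grasp_force: 0.0
```

```bash
cat >> h.py <<'E'
def look(n,lo=4,save=None,zmin=None):
    "wrist depth: components above the bench near the tool point"
    c=ctrl.camera_info("wrist");im,d=ctrl.get_image("wrist");
    if save: cv2.imwrite(save,im[:,:,::-1])
    P=cloud(c,d);z=P[...,2];o=ctrl.get_obs()["ee_pos"]
    hist=z[(d>0)&(abs(z)<15)];f=np.median(hist) if len(hist) else 0
    m=((d>0)&(z-f>lo)&(z<60)).astype(np.uint8)
    k,L,st,ce=cv2.connectedComponentsWithStats(m);print("floor",f)
    for i in range(1,k):
        if st[i,4]>1500:
            q=L==i;print(ce[i].round(),st[i,:4],rect(P[q]),"z",np.percentile(z[q],[5,50,98]).round(1))
    return c,im,d,P,L
E
python3 -c "
from h import *
go((594,337,160),1.688)
look(0,save='pics/w1.png')"
```

```text
q6 -1.19 dyaw 0.001
 turn [ 0. -0. -0.] shift [-0.0012 -0.0057  0.0036] pos [593.6 338.1 160.7] w 86.6 t 1.7
floor 0.17833456684001497
[98. 45.] [ 80   0  55 105] (array([456.1, 134.9]), np.float64(-0.446), 92.4, 34.0) z [ 6.1 12.2 15.1]
[568. 112.] [498  50 134 127] (array([467.7, 532.1]), np.float64(-1.184), 99.0, 97.7) z [ 6.8 23.7 25.7]
[316. 227.] [300 142  35 168] (array([592.5, 335.1]), np.float64(0.144), 161.1, 34.3) z [6.3 7.6 9.4]
[ 92. 249.] [ 31 170 117 150] (array([642.2, 120.2]), np.float64(-0.519), 187.7, 41.3) z [5.9 8.  9.8]
[624. 276.] [593 194  47 129] (array([586.6, 638.9]), np.float64(0.127), 128.5, 33.0) z [ 4.5  5.9 20.6]
[494. 305.] [440 275  99  66] (array([650.5, 513.5]), np.float64(-1.064), 77.9, 42.1) z [ 8.1 29.5 31.2]
[269. 332.] [217 310  99  44] (array([699.2, 307.3]), np.float64(1.377), 93.8, 34.2) z [ 5.6 32.1 58.8]
[377. 422.] [312 406 149  27] (array([792.5, 436.1]), np.float64(-1.567), 162.3, 3.6) z [ 5.8 19.7 38. ]
```

```bash
python3 -c "
from h import *
go((592.8,336,3.5),1.706)"
```

```text
q6 -1.19 dyaw 0.019
 turn [ 0.    -0.    -0.012] shift [ 0.0056 -0.0093  0.7862] pos [593.7 338.  160.7] w 86.9 t 1.8
```

servo_tool --pt "0 0 -0.012 0.005 -0.01 0.3 60" --pt "0 0 -0.012 0.005 -0.01 0.6 50" --pt "0 0 -0.012 0.005 -0.01 0.72 40" --pt "0 0 -0.012 0.005 -0.01 0.787 40" --pt "0 0 -0.012 0.005 -0.01 0.787 40" --pt "0 0 -0.012 0.005 -0.01 0.787 10" --pt "0 0 -0.012 0.005 -0.01 0.787 0" --pt "0 0 -0.012 0.005 -0.01 0.787 0" --pt "0 0 -0.012 0.005 -0.01 0.787 0" --pt "0 0 -0.012 0.005 -0.01 0.787 0"

```text
t: 3.02
ee_pos: [594.1, 335.7, 4.4]
orientation: [-0.212, 3.133, 0.001]
ft_force: [-1.0, 0.9, 6.2]
width: 13.9
grasp_force: 30.0
```

servo_tool --pt "0 0 0 0 0 -0.15 0" --pt "0 0 0 0 0 -0.4 0" --pt "0 0 0 0 0 -0.65 0" --pt "0 0 0 0 0 -0.65 0"

```text
t: 3.52
ee_pos: [595.9, 336.5, 137.9]
orientation: [-0.212, 3.127, 0.005]
ft_force: [0.5, -0.5, -1.4]
width: 13.4
grasp_force: 30.0
```

```bash
python3 -c "
from h import *
go((516.5,-279.8,134),1.551)
o=ctrl.get_obs();print(o['grasp_force'])"
```

```text
q6 -1.21 dyaw -0.155
 turn [0.002 0.005 0.103] shift [ 0.809  -2.9998  0.0055] pos [595.9 336.5 137.9] w 13.4 t 3.5
29.99556005001068
```

servo_tool --pt "0 0 0 0.08 -0.3 0 0" --pt "0 0 0 0.16 -0.6 0 0" --pt "0 0 0 0.27 -1 0 0" --pt "0 0 0 0.27 -1 0 0" --pt "0 0 0 0.27 -1 0 0"

```text
t: 4.15
ee_pos: [566.3, 128.7, 132.4]
orientation: [0.208, -3.133, 0.0]
ft_force: [-0.2, -0.1, -1.6]
width: 13.5
grasp_force: 30.0
```

servo_tool --pt "0 0 0 0.08 -0.3 0 0" --pt "0 0 0 0.16 -0.6 0 0" --pt "0 0 0 0.27 -1 0 0" --pt "0 0 0 0.27 -1 0 0" --pt "0 0 0 0.27 -1 0 0"

```text
t: 4.78
ee_pos: [540.9, -75.8, 132.9]
orientation: [-0.21, 3.135, 0.0]
ft_force: [-0.1, 0.8, -1.3]
width: 13.4
grasp_force: 30.0
```

servo_tool --pt "0 0 0.03 0.08 -0.3 0 0" --pt "0 0 0.1 0.16 -0.6 0 0" --pt "0 0 0.1 0.27 -1 0 0" --pt "0 0 0.1 0.27 -1 0 0" --pt "0 0 0.1 0.27 -1 0 0" --pt "0 0 0.1 0.27 -1 0 0"

```text
t: 5.52
ee_pos: [514.3, -279.1, 132.9]
orientation: [-0.021, -3.141, -0.001]
ft_force: [0.6, -0.0, -1.3]
width: 13.7
grasp_force: 30.0
```

```bash
python3 -c "
from h import *
go((516.5,-279.8,134),1.551)
c,im,d,P,L=look(0,save='pics/w2.png')
hsv=cv2.cvtColor(im,cv2.COLOR_RGB2HSV)
o=cv2.inRange(hsv,(5,150,100),(22,255,255))
n,L,st,ce=cv2.connectedComponentsWithStats(o)
for i in range(1,n):
    if st[i,4]>400:q=L==i;print('amber',ce[i].round(),rect(P[q]),P[q][:,:2].min(0).round(),P[q][:,:2].max(0).round(),np.median(P[q][:,2]).round(1))
"
```

```text
q6 -2.08 dyaw -0.007
 turn [ 0.001 -0.     0.004] shift [-0.0111 -0.0033 -0.0053] pos [ 514.3 -279.1  132.9] w 13.7 t 5.5
floor 0.2322257125474479
[377. 198.] [127  79 508 275] (array([ 502.3, -228.4]), np.float64(1.552), 399.2, 219.8) z [10.  30.4 36.9]
amber [205. 155.] (array([ 448.6, -336.3]), np.float64(1.562), 115.2, 83.6) [ 407. -394.] [ 490. -279.] 24.2
amber [302. 145.] (array([ 436.7, -288.2]), np.float64(1.537), 31.3, 20.7) [ 427. -304.] [ 447. -272.] 24.1
amber [423. 171.] (array([ 459.8, -225.8]), np.float64(1.564), 105.9, 63.3) [ 428. -279.] [ 492. -173.] 10.1
amber [531. 175.] (array([ 461.1, -177.6]), np.float64(1.558), 202.7, 64.3) [ 430. -279.] [494. -76.] 20.0
amber [220. 296.] (array([ 524.1, -325.7]), np.float64(-0.907), 179.2, 76.3) [ 439. -407.] [ 582. -279.] 24.0
amber [509. 303.] (array([ 527.1, -192.4]), np.float64(1.093), 234.3, 77.3) [ 439. -279.] [608. -73.] 20.0
```

View pics/w2.png

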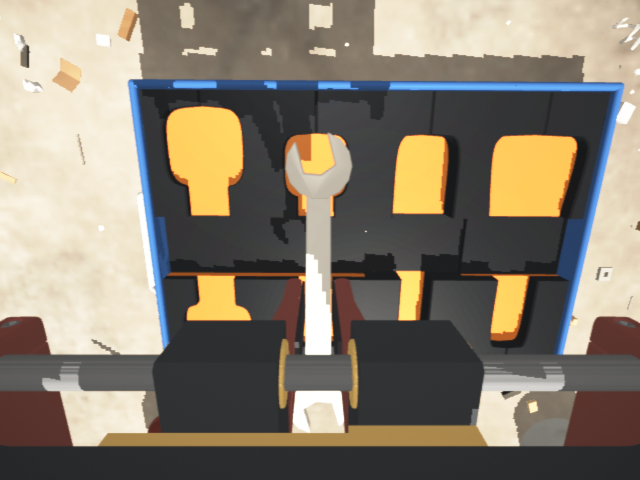

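The wrist view shows the spanner held across the small inlay, with its near head at about (318,160) over that cut-out's head. The amber near edges give inlay centres at x of about 516, 514, 518.5 and 519, which agrees with the top view. Next I'll check where the spanner sits in the fingers.

```bash
cat >> h.py <<'E'
def held(P,z0,z1,xmax,y,hw=60):
    q=(P[...,2]>z0)&(P[...,2]<z1)&(P[...,0]<xmax)&(abs(P[...,1]-y)<hw)&(P[...,0]>200)
    p=P[q];print("held n",len(p),"minx",np.percentile(p[:,0],1).round(1),"z",np.percentile(p[:,2],[5,50,95]).round(1))
    for a in np.arange(np.floor(p[:,0].min()/10)*10,xmax,10):
        s=p[(p[:,0]>=a)&(p[:,0]<a+10)]
        if len(s)>20: print(a+5,"y",np.percentile(s[:,1],[2,98]).round(1),"mid",np.percentile(s[:,1],[2,98]).mean().round(1),"z",np.median(s[:,2]).round(1))
E
python3 -c "
from h import *
c=ctrl.camera_info('wrist');im,d=ctrl.get_image('wrist');P=cloud(c,d)
held(P,115,150,500,-279)"
```

```text
held n 4242 minx 434.2 z [135.  136.5 137.7]
435.0 y [-291.1 -265.9] mid -278.5 z 136.8
445.0 y [-293.  -264.4] mid -278.7 z 136.9
455.0 y [-291.1 -266.2] mid -278.7 z 136.9
465.0 y [-284.5 -273.1] mid -278.8 z 136.1
475.0 y [-284.7 -273.2] mid -278.9 z 136.0
485.0 y [-284.9 -273.2] mid -279.0 z 136.0
495.0 y [-285.1 -273.2] mid -279.1 z 136.0
```

servo_tool --pt "0 0 0.003 -0.004 -0.003 0.15 0" --pt "0 0 0.003 -0.004 -0.003 0.3 0" --pt "0 0 0.003 -0.004 -0.003 0.44 0" --pt "0 0 0.003 -0.004 -0.003 0.5 0" --pt "0 0 0.003 -0.004 -0.003 0.521 0" --pt "0 0 0.003 -0.004 -0.003 0.521 0" --pt "0 0 0.003 -0.004 -0.003 0.521 24" --pt "0 0 0.003 -0.004 -0.003 0.521 24" --pt "0 0 0.003 -0.004 -0.003 0.521 24" --pt "0 0 0.003 -0.004 -0.003 0.521 24"

```text
t: 6.88
ee_pos: [514.7, -281.8, 29.3]
orientation: [0.031, 3.141, -0.0]
ft_force: [-0.9, -0.3, 0.1]
width: 24.2
grasp_force: 0.0
```

servo_tool --pt "0 0 0 0 0 -0.1 30" --pt "0 0 0 0 0 -0.4 40" --pt "0 0 0 0 0 -0.7 87" --pt "0 0 0 0 0 -0.7 87"

```text
t: 7.38
ee_pos: [517.7, -283.5, 175.5]
orientation: [0.03, 3.132, -0.008]
ft_force: [0.4, 0.5, -0.5]
width: 56.4
grasp_force: 0.0
```

```bash
python3 -c "
from h import *
c=ctrl.camera_info('wrist');im,d=ctrl.get_image('wrist');P=cloud(c,d);cv2.imwrite('pics/w3.png',im[:,:,::-1])
held(P,26,45,500,-279,22)
go((649,119,165),1.054)"
```

```text
held n 4094 minx 392.6 z [30.5 32.1 36.4]
395.0 y [-300.2 -258. ] mid -279.1 z 35.9
405.0 y [-300.1 -258.4] mid -279.3 z 32.1
415.0 y [-299.7 -258.4] mid -279.1 z 32.1
425.0 y [-300.6 -257.6] mid -279.1 z 32.0
435.0 y [-294.1 -257.4] mid -275.7 z 32.1
445.0 y [-295.4 -266.9] mid -281.1 z 32.2
455.0 y [-293.9 -268.7] mid -281.3 z 32.2
465.0 y [-287.2 -257.2] mid -272.2 z 31.3
475.0 y [-300.7 -257.3] mid -279.0 z 31.6
485.0 y [-300.2 -257.2] mid -278.7 z 31.7
495.0 y [-287.9 -276. ] mid -281.9 z 31.3
q6 -2.07 dyaw -0.498
 turn [-0.001  0.004  0.332] shift [-0.6256  2.0206  0.036 ] pos [ 516.1 -282.6  172.7] w 60.4 t 7.4
```

View pics/w3.png

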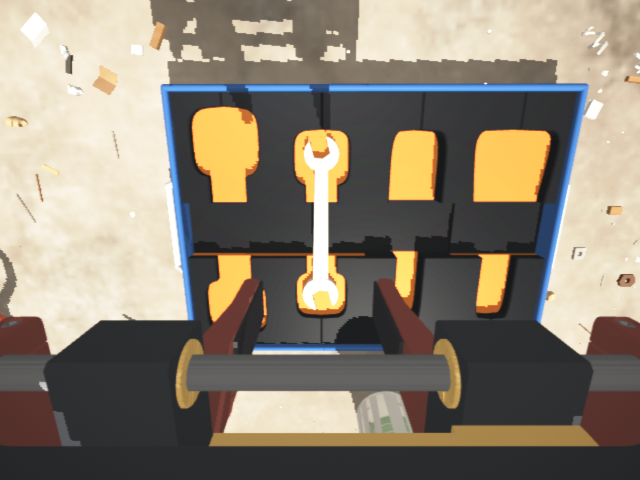

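The small spanner is seated, with its top at 32 mm and its midline within 2 mm (heads at (322,152) and (320,295)). The large spanner is next.

servo_tool --pt "0 0 0 -0.3 1 0 87" --pt "0 0 0 -0.3 1 0 87" --pt "0 0 0 -0.3 1 0 87" --pt "0 0 0 -0.3 1 0 87"

```text
t: 7.92
ee_pos: [578.1, -79.9, 168.1]
orientation: [-0.025, -3.139, -0.001]
ft_force: [-1.5, -0.7, 0.4]
width: 86.8
grasp_force: 0.0
```

servo_tool --pt "0 0 0.12 -0.32 1 0.04 87" --pt "0 0 0.24 -0.32 1 0.04 87" --pt "0 0 0.332 -0.32 1 0.04 87" --pt "0 0 0.332 -0.32 1 0.04 87" --pt "0 0 0.332 -0.32 1 0.04 87" --pt "0 0 0.332 -0.32 1 0.04 87"

```text
t: 8.68
ee_pos: [645.6, 114.1, 160.6]
orientation: [-0.803, -3.036, 0.002]
ft_force: [-0.3, -0.1, 0.1]
width: 86.8
grasp_force: 0.0
```

```bash
python3 -c "
from h import *
look(0)
go((648,119,3.5),1.054)"
```

```text
floor 0.16454634212899855
[376.  23.] [354   0  45  51] (array([520. , 235.9]), np.float64(1.056), 31.6, 28.7) z [ 7.1 27.  29.5]
[ 57. 242.] [  0  94 162 240] (array([538.1, -80.7]), np.float64(-0.748), 218.0, 159.4) z [ 9.6 20.6 37. ]
[323. 224.] [300 120  46 206] (array([647. , 118.4]), np.float64(-0.517), 198.4, 43.5) z [6.7 8.1 9.8]
[514. 206.] [480 160 111 116] (array([714.7, 281.1]), np.float64(-0.798), 103.0, 51.8) z [ 5.5 34.3 59.2]
[513. 307.] [456 278 117  65] (array([776.4, 234.4]), np.float64(-1.568), 84.4, 34.7) z [ 7.3 32.1 58.5]
[267. 414.] [188 391 196  55] (array([753.9, -23.6]), np.float64(1.57), 242.0, 80.2) z [13.5 39.3 58.7]
q6 -0.9 dyaw 0.001
 turn [-0.001 -0.    -0.001] shift [0.002  0.0289 0.7864] pos [645.7 113.9 160.8] w 86.8 t 8.7
```

servo_tool --pt "0 0 0 0.003 0.027 0.3 60" --pt "0 0 0 0.003 0.027 0.6 50" --pt "0 0 0 0.003 0.027 0.72 40" --pt "0 0 0 0.003 0.027 0.787 40" --pt "0 0 0 0.003 0.027 0.787 40" --pt "0 0 0 0.003 0.027 0.787 10" --pt "0 0 0 0.003 0.027 0.787 0" --pt "0 0 0 0.003 0.027 0.787 0" --pt "0 0 0 0.003 0.027 0.787 0" --pt "0 0 0 0.003 0.027 0.787 0"

```text
t: 9.98
ee_pos: [649.1, 120.8, 4.9]
orientation: [0.803, 3.036, 0.001]
ft_force: [-0.9, -2.1, 7.3]
width: 17.6
grasp_force: 30.0
```

servo_tool --pt "0 0 0 0 0 -0.15 0" --pt "0 0 0 0 0 -0.4 0" --pt "0 0 0 0 0 -0.65 0" --pt "0 0 0 0 0 -0.65 0" --pt "0 0 0 0 0 -0.65 0"

```text
t: 10.6
ee_pos: [647.8, 120.8, 133.1]
orientation: [-0.803, -3.036, 0.0]
ft_force: [-0.1, -0.1, -1.8]
width: 18.2
grasp_force: 30.0
```

```bash
python3 -c "
from h import *
go((514.5,-363.7,134),1.551)"
```

```text
q6 -0.89 dyaw 0.497
 turn [-0.    -0.    -0.332] shift [-0.6185 -2.4351 -0.0036] pos [647.8 120.8 133.1] w 18.2 t 10.6
```

servo_tool --pt "0 0 0 -0.08 -0.3 0 0" --pt "0 0 0 -0.16 -0.6 0 0" --pt "0 0 0 -0.25 -1 0 0" --pt "0 0 0 -0.25 -1 0 0" --pt "0 0 0 -0.25 -1 0 0"

```text
t: 11.22
ee_pos: [592.0, -78.5, 132.3]
orientation: [-0.806, -3.034, 0.0]
ft_force: [-0.1, 0.4, -1.0]
width: 17.5
grasp_force: 30.0
```

servo_tool --pt "0 0 0 -0.08 -0.3 0 0" --pt "0 0 0 -0.16 -0.6 0 0" --pt "0 0 0 -0.25 -1 0 0" --pt "0 0 0 -0.25 -1 0 0" --pt "0 0 0 -0.25 -1 0 0"

```text
t: 11.85
ee_pos: [537.9, -275.9, 133.1]
orientation: [-0.805, -3.036, -0.001]
ft_force: [0.2, 0.3, -1.1]
width: 17.8
grasp_force: 30.0
```

servo_tool --pt "0 0 -0.1 -0.06 -0.25 0 0" --pt "0 0 -0.2 -0.118 -0.435 0 0" --pt "0 0 -0.3 -0.118 -0.435 0 0" --pt "0 0 -0.332 -0.118 -0.435 0 0" --pt "0 0 -0.332 -0.118 -0.435 0 0" --pt "0 0 -0.332 -0.118 -0.435 0 0"

```text
t: 12.6
ee_pos: [515.9, -362.1, 133.5]
orientation: [-0.029, -3.141, -0.001]
ft_force: [-0.7, 0.1, -0.8]
width: 17.6
grasp_force: 30.0
```

```bash
python3 -c "
from h import *
go((514.5,-363.7,134),1.551)
c=ctrl.camera_info('wrist');im,d=ctrl.get_image('wrist');P=cloud(c,d);cv2.imwrite('pics/w4.png',im[:,:,::-1])
held(P,110,160,495,-363)"
```

```text
q6 -2.18 dyaw -0.001
 turn [ 0.    -0.     0.001] shift [ 0.0067 -0.0081 -0.0024] pos [ 515.9 -362.1  133.5] w 17.6 t 12.6
held n 6792 minx 418.6 z [135.5 136.9 138.2]
415.0 y [-355.9 -348.9] mid -352.4 z 137.1
425.0 y [-379.3 -343.9] mid -361.6 z 137.3
435.0 y [-380.1 -342.8] mid -361.5 z 137.3
445.0 y [-377.7 -345.5] mid -361.6 z 137.3
455.0 y [-369.3 -354.4] mid -361.9 z 136.6
465.0 y [-369.5 -354.5] mid -362.0 z 136.3
475.0 y [-369.4 -354.5] mid -362.0 z 136.4
485.0 y [-369.6 -354.6] mid -362.1 z 136.3
495.0 y [-369.8 -354.6] mid -362.2 z 136.3
```

servo_tool --pt "0 0 0 0.012 -0.006 0.15 0" --pt "0 0 0 0.012 -0.006 0.3 0" --pt "0 0 0 0.012 -0.006 0.44 0" --pt "0 0 0 0.012 -0.006 0.5 0" --pt "0 0 0 0.012 -0.006 0.523 0" --pt "0 0 0 0.012 -0.006 0.523 0" --pt "0 0 0 0.012 -0.006 0.523 28" --pt "0 0 0 0.012 -0.006 0.523 28" --pt "0 0 0 0.012 -0.006 0.523 28" --pt "0 0 0 0.012 -0.006 0.523 28"

```text
t: 13.9
ee_pos: [512.7, -364.9, 29.3]
orientation: [0.03, 3.141, -0.0]
ft_force: [0.6, -0.2, 0.1]
width: 28.0
grasp_force: 0.0
```

servo_tool --pt "0 0 0 0 0 -0.1 32" --pt "0 0 0 0 0 -0.4 40" --pt "0 0 0 0 0 -0.7 87" --pt "0 0 0 0 0 -0.7 87" --pt "0 0 0 0 0 -0.7 87"

```text
t: 14.52
ee_pos: [512.5, -364.7, 169.9]
orientation: [0.03, 3.141, -0.001]
ft_force: [-0.4, -0.1, 0.4]
width: 66.7
grasp_force: 0.0
```

```bash
python3 -c "
from h import *
c=ctrl.camera_info('wrist');im,d=ctrl.get_image('wrist');P=cloud(c,d);cv2.imwrite('pics/w5.png',im[:,:,::-1])
go((426,153.5,165),1.415)"
```

```text
q6 -2.19 dyaw -0.136
 turn [ 0.    -0.001  0.091] shift [0.4797 2.5802 0.0209] pos [ 512.  -364.3  168.7] w 70.2 t 14.6
```

View pics/w5.png

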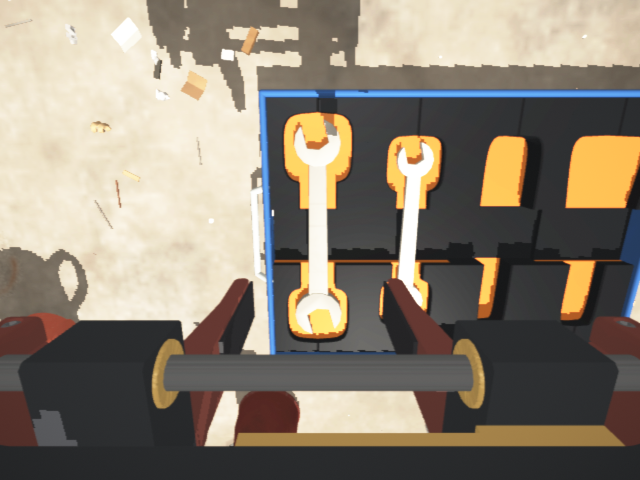

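Both spanners sit inside their cut-outs: the large one's heads are at (318,145) and (318,312), the small one's at (413,158) and (408,295). Pliers next.

servo_tool --pt "0 0 0 0.18 1 0 87" --pt "0 0 0 0.18 1 0 87" --pt "0 0 0 0.18 1 0 87" --pt "0 0 0 0.18 1 0 87"

```text
t: 15.08
ee_pos: [478.2, -160.9, 167.5]
orientation: [-0.026, -3.137, -0.003]
ft_force: [0.9, 0.5, 0.1]
width: 87.1
grasp_force: 0.0
```

servo_tool --pt "0 0 0 0.18 1 0 87" --pt "0 0 0 0.18 1 0 87" --pt "0 0 0 0.18 1 0 87" --pt "0 0 0 0.18 1 0 87"

```text
t: 15.58
ee_pos: [447.5, 38.6, 168.3]
orientation: [-0.025, -3.14, 0.0]
ft_force: [-0.0, -0.4, -0.5]
width: 86.8
grasp_force: 0.0
```

servo_tool --pt "0 0 0.091 0.12 0.58 0.02 87" --pt "0 0 0.091 0.12 0.58 0.02 87" --pt "0 0 0.091 0.12 0.58 0.02 87" --pt "0 0 0.091 0.12 0.58 0.02 87"

```text
t: 16.08
ee_pos: [426.9, 152.2, 164.6]
orientation: [-0.244, -3.131, 0.001]
ft_force: [-0.2, -0.9, -0.2]
width: 87.2
grasp_force: 0.0
```

```bash
python3 -c "
from h import *
look(0,save='pics/w6.png')
go((426,153.5,4),1.415)"
```

```text
floor 0.12731287257730511
[501. 142.] [477  73  45 194] (array([402.6, 321.9]), np.float64(0.065), 171.2, 30.0) z [14.6 26.  31.8]
[194. 123.] [169  98  52  51] (array([313.8,  59.3]), np.float64(1.417), 42.1, 41.1) z [ 7.2 14.  15.5]
[314. 207.] [286 139  66 170] (array([423.8, 146.3]), np.float64(-0.235), 162.9, 58.2) z [ 7.5 13.9 17. ]
[ 56. 282.] [  0 235 130  86] (array([ 441. , -105.4]), np.float64(1.546), 111.9, 92.1) z [10.3 27.9 37.2]
q6 -1.1 dyaw 0.001
 turn [-0.    -0.    -0.001] shift [0.0059 0.0084 0.8036] pos [427.  151.8 164.7] w 86.9 t 16.1
```

View pics/w6.png

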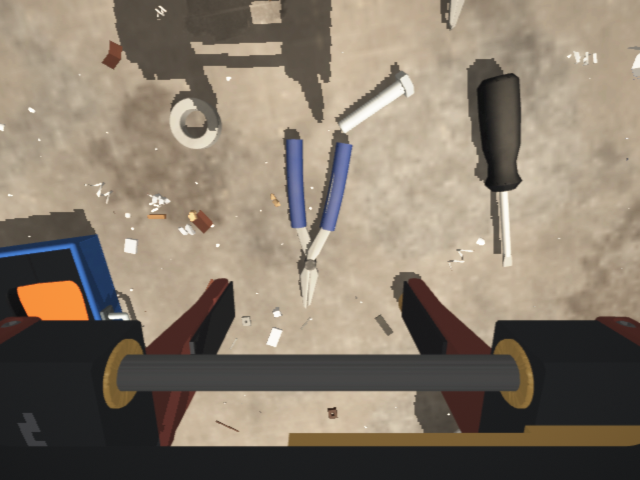

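The wrist view shows the pliers with grips up at (295,140) and (343,145) and jaws down at (308,305). The bolt is clear of the grasp zone. The two views differ by 7 mm, so I'll slice along the axis.

```bash
cat >> h.py <<'E'
def slices(p,yd,c0,step=12):
    "mid and width across direction yd (unit, tool +y) around c0"
    yd=np.array(yd)/np.linalg.norm(yd);n=np.array([-yd[1],yd[0]])
    s=(p[:,:2]-c0)@yd;x=(p[:,:2]-c0)@n;print("s range",np.percentile(s,[.5,99.5]).round(1))
    M=[]
    for a in np.arange(-100,100,step):
        k=(s>=a)&(s<a+step)
        if k.sum()>15:
            l,h=np.percentile(x[k],[2,98]);M.append((s[k].mean(),(l+h)/2,h-l))
    M=np.array(M);print(M.round(1).tolist());return M
E
python3 - <<'E'
from h import *
c=ctrl.camera_info("wrist");im,d=ctrl.get_image("wrist");P=cloud(c,d);z=P[...,2]
def comp(seed):
    k,L=cv2.connectedComponents(((d>0)&(z>5)&(z<60)).astype(np.uint8));return P[L==L[seed[1],seed[0]]]
M=slices(comp((298,190)),(-1,.2),np.array([424,148]))
M=slices(comp((500,130)),(-1,-.06),np.array([403,322]))
# same with top image by colour
im=cv2.imread("pics/top0.png");c=ctrl.camera_info("top");hsv=cv2.cvtColor(im,cv2.COLOR_BGR2HSV)
m=cv2.inRange(hsv,(105,90,30),(128,255,255));m[:225]=0;m[310:]=0;m[:,:225]=0;m[:,280:]=0
ys,xs=np.nonzero(m);slices(ray(c,np.c_[xs,ys],13),(-1,.2),np.array([424,148]))
m=(im.max(2)<60).astype(np.uint8)*255;m[:262]=0;m[312:]=0;m[:,:160]=0;m[:,200:]=0
ys,xs=np.nonzero(m);slices(ray(c,np.c_[xs,ys],15),(-1,-.06),np.array([403,322]))
E
```

```text
s range [-76.2  80.7]
[[-77.9, 4.1, 6.5], [-69.7, 3.8, 9.9], [-57.5, 4.0, 14.0], [-46.1, 3.4, 15.9], [-33.9, 3.1, 11.2], [-21.2, 2.1, 16.6], [-10.0, 2.0, 25.1], [2.5, 1.3, 39.8], [14.0, 1.3, 44.2], [26.0, 0.8, 47.5], [38.0, 0.4, 50.5], [50.0, 0.0, 53.4], [62.1, -0.5, 55.0], [74.0, -0.6, 57.5], [80.9, 5.0, 46.1]]
s range [-82.   85.1]
[[-80.5, -0.5, 7.6], [-69.9, -0.4, 6.5], [-58.0, -0.2, 5.5], [-45.9, -0.4, 6.3], [-33.9, -0.4, 6.1], [-22.0, -0.4, 6.0], [-8.2, 0.8, 21.1], [1.8, 1.4, 23.6], [14.0, 0.4, 20.6], [26.3, 0.7, 25.4], [38.0, 0.7, 26.6], [50.0, 0.6, 27.6], [62.0, 0.6, 27.7], [74.0, 0.6, 27.4], [82.7, 1.2, 25.3]]
s range [ 4.9 76.7]
[[13.9, 3.5, 33.4], [25.7, 15.8, 11.1], [51.2, -1.5, 49.8], [62.0, -1.8, 51.6], [72.6, -2.4, 52.3]]
s range [-9.6 83.8]
[[-6.7, -3.1, 21.9], [1.5, -2.7, 22.8], [14.9, 5.2, 8.8], [27.3, -1.9, 28.9], [38.6, -2.2, 29.1], [50.5, -2.7, 29.1], [62.7, -2.0, 31.2], [74.4, -2.3, 31.3], [82.1, -3.7, 22.3]]
```

```bash
python3 -c "
from h import *
go((416.8,148,4),1.341)"
```

```text
q6 -1.1 dyaw -0.072
 turn [-0.    -0.     0.048] shift [ 0.0473 -0.0251  0.804 ] pos [427.  151.6 164.8] w 86.7 t 16.2
```

servo_tool --pt "0 0 0.048 0.047 -0.024 0.3 87" --pt "0 0 0.048 0.047 -0.024 0.6 87" --pt "0 0 0.048 0.047 -0.024 0.72 75" --pt "0 0 0.048 0.047 -0.024 0.804 70" --pt "0 0 0.048 0.047 -0.024 0.804 65" --pt "0 0 0.048 0.047 -0.024 0.804 40" --pt "0 0 0.048 0.047 -0.024 0.804 30" --pt "0 0 0.048 0.047 -0.024 0.804 30" --pt "0 0 0.048 0.047 -0.024 0.804 30"

```text
t: 17.3
ee_pos: [417.2, 149.7, 5.0]
orientation: [0.356, 3.12, 0.001]
ft_force: [1.1, -3.5, 6.7]
width: 46.1
grasp_force: 29.9
```

servo_tool --pt "0 0 0 0 0 -0.1 30" --pt "0 0 0 0 0 -0.3 30" --pt "0 0 0 0 0 -0.5 30" --pt "0 0 0 0 0 -0.65 30" --pt "0 0 0 0 0 -0.65 30"

```text
t: 17.92
ee_pos: [417.8, 150.3, 136.2]
orientation: [0.356, 3.117, 0.003]
ft_force: [-0.1, -0.8, -2.1]
width: 46.7
grasp_force: 29.8
```

```bash
python3 -c "
from h import *
go((514,-111,134),1.551)"
```

```text
q6 -1.02 dyaw 0.208
 turn [ 0.001  0.003 -0.139] shift [-0.7633 -1.1642  0.0109] pos [417.8 150.3 136.2] w 46.7 t 17.9
```

servo_tool --pt "0 0 0 -0.17 -0.25 0 30" --pt "0 0 0 -0.34 -0.5 0 30" --pt "0 0 0 -0.5 -0.76 0 30" --pt "0 0 0 -0.5 -0.76 0 30" --pt "0 0 0 -0.5 -0.76 0 30"

```text
t: 18.55
ee_pos: [478.4, -20.9, 133.0]
orientation: [-0.359, -3.118, -0.0]
ft_force: [-0.3, -0.5, -1.5]
width: 46.1
grasp_force: 29.8
```

servo_tool --pt "0 0 -0.06 -0.13 -0.2 0 30" --pt "0 0 -0.139 -0.263 -0.404 0 30" --pt "0 0 -0.139 -0.263 -0.404 0 30" --pt "0 0 -0.139 -0.263 -0.404 0 30" --pt "0 0 -0.139 -0.263 -0.404 0 30" --pt "0 0 -0.139 -0.263 -0.404 0 30"

```text
t: 19.3
ee_pos: [512.3, -110.4, 134.2]
orientation: [-0.028, -3.141, -0.0]
ft_force: [0.0, -0.2, -2.2]
width: 46.2
grasp_force: 29.8
```

```bash
python3 -c "
from h import *
go((514,-111,134),1.551)
c=ctrl.camera_info('wrist');im,d=ctrl.get_image('wrist');P=cloud(c,d);cv2.imwrite('pics/w7.png',im[:,:,::-1])
held(P,100,165,500,-111)"
```

```text
q6 -1.79 dyaw -0.002
 turn [ 0.    -0.     0.001] shift [-0.0088 -0.0029  0.0011] pos [ 512.3 -110.4  134.2] w 46.2 t 19.3
held n 9027 minx 438.6 z [138.7 143.1 146. ]
435.0 y [-138.4  -82.2] mid -110.3 z 142.6
445.0 y [-138.   -81.5] mid -109.7 z 142.7
455.0 y [-137.4  -82.5] mid -109.9 z 142.8
465.0 y [-136.8  -83.4] mid -110.1 z 142.9
475.0 y [-136.1  -84.5] mid -110.3 z 143.2
485.0 y [-135.  -86.] mid -110.5 z 143.2
495.0 y [-142.   -80.4] mid -111.2 z 143.9
```

View pics/w7.png

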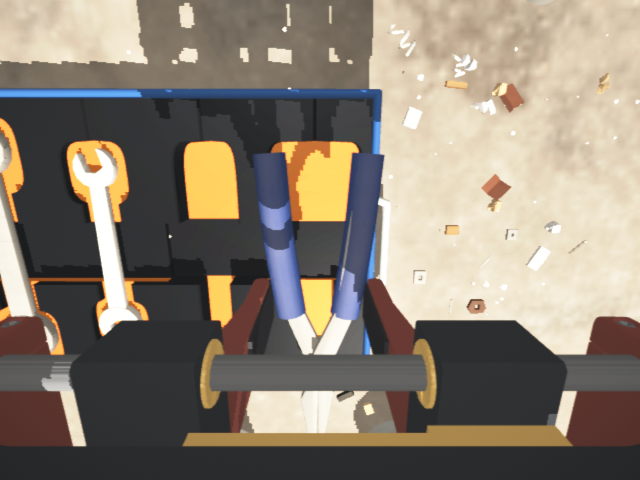

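The pliers are centred: their origin is at about (519, -111), against a target of (519.2, -111.2). I'll lower them straight down.

servo_tool --pt "0 0 0 0 -0.001 0.15 30" --pt "0 0 0 0 -0.001 0.3 30" --pt "0 0 0 0 -0.001 0.42 30" --pt "0 0 0 0 -0.001 0.5 30" --pt "0 0 0 0 -0.001 0.547 30" --pt "0 0 0 0 -0.001 0.547 30" --pt "0 0 0 0 -0.001 0.547 52" --pt "0 0 0 0 -0.001 0.547 52" --pt "0 0 0 0 -0.001 0.547 52" --pt "0 0 0 0 -0.001 0.547 52"

```text
t: 20.6
ee_pos: [512.8, -111.8, 25.1]
orientation: [0.03, 3.141, -0.0]
ft_force: [-1.1, -0.9, -0.2]
width: 52.0
grasp_force: 0.0
```

servo_tool --pt "0 0 0 0 0 -0.1 52" --pt "0 0 0 0 0 -0.3 52" --pt "0 0 0 0 0 -0.6 87" --pt "0 0 0 0 0 -0.7 87" --pt "0 0 0 0 0 -0.7 87"

```text
t: 21.22
ee_pos: [513.7, -112.0, 166.5]
orientation: [0.03, 3.138, -0.001]
ft_force: [-0.1, 0.0, 0.4]
width: 78.5
grasp_force: 0.0
```

```bash
python3 -c "
from h import *
c=ctrl.camera_info('wrist');im,d=ctrl.get_image('wrist');P=cloud(c,d);cv2.imwrite('pics/w8.png',im[:,:,::-1])
q=(abs(P[...,1]+111)<34)&(P[...,0]>425)&(P[...,0]<495)
hsv=cv2.cvtColor(im,cv2.COLOR_RGB2HSV);b=(cv2.inRange(hsv,(105,90,30),(128,255,255))>0)&q
p=P[b];print(len(p),np.percentile(p,[1,99],axis=0).round(1),np.median(p[:,2]))
go((397,321,165),1.631)"
```

```text
837 [[ 437.6 -138.7   30.7]
 [ 494.3  -83.5  328.4]] 34.13289068616838
q6 -1.79 dyaw 0.08
 turn [-0.     0.001 -0.053] shift [ 6.2010e-01  2.1524e+00 -8.0000e-04] pos [ 512.7 -111.8  165.1] w 82.7 t 21.3
```

View pics/w8.png

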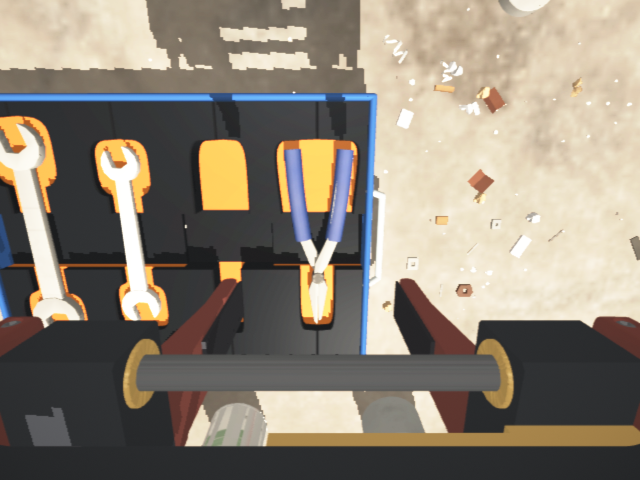

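The pliers are seated, with their grips in the wide bay at (318,180), jaws at (318,300) and top at 34 mm. The screwdriver is last.

servo_tool --pt "0 0 0 0.29 1 0 87" --pt "0 0 0 0.29 1 0 87" --pt "0 0 0 0.29 1 0 87" --pt "0 0 0 0.29 1 0 87"

```text
t: 21.78
ee_pos: [456.1, 91.6, 163.0]
orientation: [-0.026, -3.138, 0.001]
ft_force: [0.2, 0.6, 0.3]
width: 87.2
grasp_force: 0.0
```

servo_tool --pt "0 0 -0.053 0.31 1 0 87" --pt "0 0 -0.053 0.31 1 0 87" --pt "0 0 -0.053 0.31 1 0 87" --pt "0 0 -0.053 0.31 1 0 87" --pt "0 0 -0.053 0.31 1 0 87"

```text
t: 22.4
ee_pos: [399.0, 291.2, 163.1]
orientation: [0.099, -3.138, 0.003]
ft_force: [0.6, -0.3, 0.2]
width: 87.4
grasp_force: 0.0
```

```bash
python3 -c "
from h import *
c,im,d,P,L=look(0,save='pics/w9.png')
z=P[...,2];uv=c['intrinsics']@(c['R']@np.array([370,322,25])+c['t']);u,v=(uv[:2]/uv[2]).astype(int);print(u,v)
slices(P[L==L[v,u]],(-1,-.06),np.array([401.5,321.3]),8)
go((396.5,321,6),1.631)"
```

```text
floor 0.13381853601144572
[340.  38.] [319   0  53  92] (array([235.1, 294.5]), np.float64(-0.419), 77.4, 23.5) z [ 6.6 12.6 15. ]
[ 60. 121.] [33 95 56 52] (array([313.8,  60.1]), np.float64(1.099), 42.5, 41.7) z [ 5.9 13.7 15.6]
[354. 206.] [336 146  39 176] (array([403.4, 324.1]), np.float64(0.066), 171.3, 32.4) z [15.6 26.6 31.9]
[556. 292.] [499 266 114  54] (array([447.6, 530.4]), np.float64(-1.506), 98.6, 58.7) z [ 6.1 23.2 25.6]
355 207
s range [-84.   83.4]
[[-85.5, -0.9, 7.0], [-80.1, -1.5, 7.1], [-72.0, -1.4, 5.0], [-64.0, -1.7, 5.9], [-56.0, -1.5, 6.1], [-47.9, -1.2, 5.8], [-39.8, -1.8, 6.0], [-31.9, -1.6, 5.9], [-23.9, -1.4, 5.8], [-16.7, -1.7, 6.5], [-7.1, -0.8, 22.1], [-0.3, -1.6, 26.6], [7.9, -1.8, 23.1], [16.0, -1.6, 23.2], [24.1, -1.6, 27.3], [32.1, -1.7, 29.5], [40.0, -1.8, 30.1], [48.0, -2.0, 30.9], [56.0, -1.8, 30.9], [64.1, -1.9, 31.3], [72.0, -1.7, 31.0], [79.6, -2.2, 29.2]]
q6 -1.03 dyaw -0.002
 turn [-0.001 -0.002  0.001] shift [0.0027 0.1563 0.7864] pos [399.3 290.1 163.3] w 86.9 t 22.4
```

servo_tool --pt "0 0 0 0.003 0.166 0.2 87" --pt "0 0 0 0.003 0.166 0.5 87" --pt "0 0 0 0.003 0.166 0.7 75" --pt "0 0 0 0.003 0.166 0.787 60" --pt "0 0 0 0.003 0.166 0.787 50" --pt "0 0 0 0.003 0.166 0.787 30" --pt "0 0 0 0.003 0.166 0.787 10" --pt "0 0 0 0.003 0.166 0.787 10" --pt "0 0 0 0.003 0.166 0.787 10" --pt "0 0 0 0.003 0.166 0.787 10"

```text
t: 23.7
ee_pos: [398.3, 324.1, 8.0]
orientation: [-0.095, 3.139, 0.001]
ft_force: [1.0, 0.9, 5.4]
width: 26.5
grasp_force: 30.0
```

servo_tool --pt "0 0 0 0 0 -0.1 10" --pt "0 0 0 0 0 -0.3 10" --pt "0 0 0 0 0 -0.5 10" --pt "0 0 0 0 0 -0.65 10" --pt "0 0 0 0 0 -0.65 10"

```text
t: 24.32
ee_pos: [398.7, 324.3, 139.2]
orientation: [-0.095, 3.137, 0.004]
ft_force: [0.7, 0.3, -1.4]
width: 26.7
grasp_force: 29.9
```

```bash
python3 -c "
from h import *
go((513,-196,136),1.551)"
```

```text
q6 -0.97 dyaw -0.08
 turn [0.002 0.002 0.053] shift [-0.4137 -2.6314  0.0118] pos [398.7 324.3 139.2] w 26.7 t 24.3
```

servo_tool --pt "0 0 0 -0.05 -0.3 0 10" --pt "0 0 0 -0.1 -0.6 0 10" --pt "0 0 0 -0.16 -1 0 10" --pt "0 0 0 -0.16 -1 0 10" --pt "0 0 0 -0.16 -1 0 10"

```text
t: 24.95
ee_pos: [441.0, 124.5, 136.2]
orientation: [0.09, -3.138, 0.001]
ft_force: [-0.8, 0.1, -0.3]
width: 26.8
grasp_force: 29.9
```

servo_tool --pt "0 0 0 -0.05 -0.3 0 10" --pt "0 0 0 -0.1 -0.6 0 10" --pt "0 0 0 -0.16 -1 0 10" --pt "0 0 0 -0.16 -1 0 10" --pt "0 0 0 -0.16 -1 0 10"

```text
t: 25.58
ee_pos: [485.5, -71.6, 136.7]
orientation: [0.092, -3.139, -0.001]
ft_force: [0.5, -0.2, 0.1]
width: 26.3
grasp_force: 29.9
```

servo_tool --pt "0 0 0.03 -0.05 -0.3 0 10" --pt "0 0 0.053 -0.094 -0.631 0 10" --pt "0 0 0.053 -0.094 -0.631 0 10" --pt "0 0 0.053 -0.094 -0.631 0 10" --pt "0 0 0.053 -0.094 -0.631 0 10" --pt "0 0 0.053 -0.094 -0.631 0 10"

```text
t: 26.32
ee_pos: [511.9, -195.1, 137.4]
orientation: [-0.027, -3.141, -0.0]
ft_force: [-0.1, -0.1, -1.7]
width: 26.2
grasp_force: 29.9
```

```bash
python3 -c "
from h import *
go((513,-196,136),1.551)
c=ctrl.camera_info('wrist');im,d=ctrl.get_image('wrist');P=cloud(c,d);cv2.imwrite('pics/w10.png',im[:,:,::-1])
held(P,100,175,510,-196,40)"
```

```text
q6 -1.94 dyaw -0.003
 turn [ 0.    -0.     0.002] shift [-0.0055 -0.0046  0.0072] pos [ 511.9 -195.1  137.4] w 26.2 t 26.3
held n 12922 minx 431.9 z [146.3 156.5 164.5]
435.0 y [-209.5 -180.5] mid -195.0 z 156.1
445.0 y [-210.3 -179.8] mid -195.1 z 157.5
455.0 y [-210.5 -179.7] mid -195.1 z 157.5
465.0 y [-210.2 -179.9] mid -195.0 z 157.4
475.0 y [-209.7 -180. ] mid -194.9 z 157.1
485.0 y [-209.2 -180.4] mid -194.8 z 156.7
495.0 y [-217.2 -173.7] mid -195.4 z 155.7
505.0 y [-210.  -180.6] mid -195.3 z 154.1
```

View pics/w10.png

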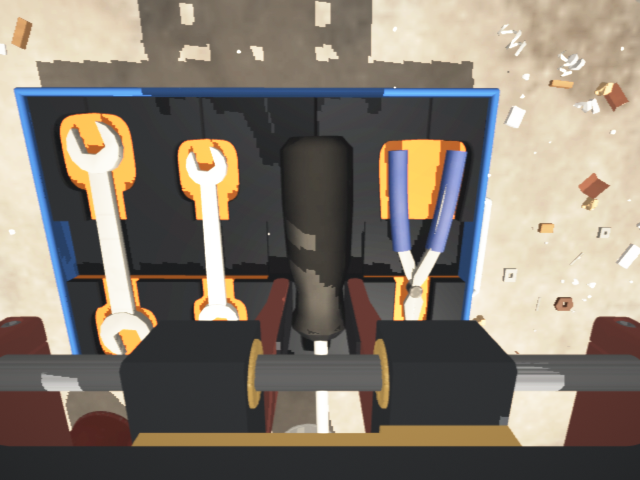

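The handle is over the driver bay at (318,230), and needs about 1.3 mm ahead and 1.2 mm to the right. Then it goes down.

servo_tool --pt "0 0 0 -0.006 -0.006 0.15 10" --pt "0 0 0 -0.006 -0.006 0.3 10" --pt "0 0 0 -0.006 -0.006 0.45 10" --pt "0 0 0 -0.006 -0.006 0.54 10" --pt "0 0 0 -0.006 -0.006 0.58 10" --pt "0 0 0 -0.006 -0.006 0.596 10" --pt "0 0 0 -0.006 -0.006 0.596 10" --pt "0 0 0 -0.006 -0.006 0.596 40" --pt "0 0 0 -0.006 -0.006 0.596 40" --pt "0 0 0 -0.006 -0.006 0.596 40"

```text
t: 27.62
ee_pos: [513.5, -198.0, 18.6]
orientation: [0.03, 3.141, -0.0]
ft_force: [0.1, 0.0, -0.3]
width: 40.3
grasp_force: 0.0
```

servo_tool --pt "0 0 0 0 0 0 44" --pt "0 0 0 0 0 -0.1 44" --pt "0 0 0 0 0 -0.3 44" --pt "0 0 0 0 0 -0.6 60" --pt "0 0 0 0 0 -0.9 87" --pt "0 0 0 0 0 -0.9 87" --pt "0 0 0 0 0 -0.9 87"

```text
t: 28.5
ee_pos: [512.7, -197.7, 197.8]
orientation: [-0.03, -3.141, -0.0]
ft_force: [0.5, -0.1, -0.5]
width: 80.7
grasp_force: 0.0
```

```bash
python3 -c "
from h import *
c=ctrl.camera_info('wrist');im,d=ctrl.get_image('wrist');P=cloud(c,d);cv2.imwrite('pics/w11.png',im[:,:,::-1])
held(P,13,50,560,-196,15)"
```

```text
held n 4454 minx 394.9 z [27.2 35.3 41.2]
395.0 y [-210.6 -181.8] mid -196.2 z 36.1
405.0 y [-210.4 -181.6] mid -196.0 z 32.1
415.0 y [-210.7 -181.7] mid -196.2 z 32.1
425.0 y [-210.2 -181.7] mid -196.0 z 32.0
435.0 y [-210.4 -183.6] mid -197.0 z 37.7
445.0 y [-210.6 -182.6] mid -196.6 z 39.7
455.0 y [-210.3 -182.7] mid -196.5 z 39.5
465.0 y [-210.2 -182.7] mid -196.5 z 39.6
475.0 y [-210.6 -182.7] mid -196.6 z 38.9
485.0 y [-210.8 -183.8] mid -197.3 z 38.4
495.0 y [-210.2 -184.9] mid -197.6 z 36.8
505.0 y [-209.7 -186.9] mid -198.3 z 34.7
515.0 y [-210. -185.] mid -197.5 z 35.1
525.0 y [-209.3 -184.9] mid -197.1 z 35.8
535.0 y [-201.5 -195.3] mid -198.4 z 26.9
545.0 y [-200.7 -181.3] mid -191.0 z 27.1
555.0 y [-200.9 -181.4] mid -191.1 z 27.3
```

View pics/w11.png

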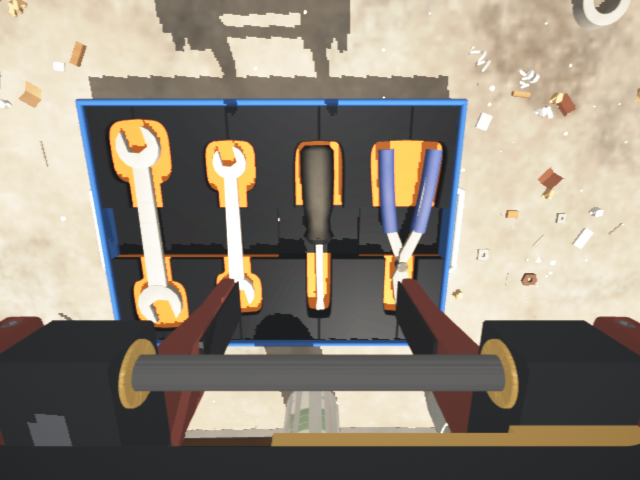

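All four tools are down in their cut-outs. The driver's handle top is at 40 mm and its midline is at about -197. The gripper is clear, so I'm handing the job in.

```bash
python3 -c "
from workcell import ctrl
print(ctrl.close_job())"
```

```text
the job is handed in; nothing more can be done
None
```

All four tools are laid in their own foam cut-outs and released, and the job was handed in at about 29 s; the tin was never approached, and the hand-in returned no verdict.

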